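Pin the sleeve pallet to the press arm

ROBOT

A 7-joint arm with a two-finger parallel gripper is mounted at the origin on the work surface. World frame = base frame: x ahead of the robot, y to its left, z up, the work surface at z = 0. Lengths are in m, angles in rad, forces in N, time in s.
With the tool pointing down it reaches from about 0.425 to 0.875 m from the base axis. Payload 8.4 kg.
Tool frame: the origin (TCP) lies between the finger pads; the fingertips stand 8 mm ahead of it and the grasp point (between the pads) lies 11 mm behind it; z points along the fingers, y is the line along which they close (so a half turn about z gives the same grasp; the last joint's range is limited). The gripper opens to 85 mm and grips with 20 to 120 N. Pads are 22 mm wide; open, the fingers measure 114 mm over their backs; the gripper's body (76 mm by 85 mm) begins 54 mm behind the grasp point. The pads swing forward as they close: fully open they stand 13 mm farther back than shut.
Start: joints at [-1.314, 0.333, 0.04, 1.465, -0.013, 1.343, -0.059], TCP at [0.226, 0.609, 0.239] pointing down, gripper open.
Joint ranges: [-2.58, 2.58], [-0.38, 2.09], [-1.3, 1.39], [0.25, 2.4], [-1.5, 4.64], [0.08, 2.09], [-2.65, 2.65]. Speed limits (rad/s): [2.22, 2.22, 2.79, 2.79, 3.14, 3.14, 3.14].

INTERFACE

Orientations are given as a 3x3 rotation matrix whose columns are the frame's x, y, z axes.
In Python, from cell import manip, planner, optics, job gives the robot as it stands. Calls block until the motion is done:
- manip.movep(position, orientation): joint-space move of the TCP to a pose.
- manip.move_l(position, feed=0.15, rot=None, f_stop=None): straight line of the TCP; rot=None keeps the orientation; feed is the mean speed in m/s. With f_stop (N) it stops when the force on the tool has changed by that much, and returns True; else False.
- manip.move_joints(angles): joint-space move.
- manip.set_gripper(opening, effort=None): finger opening in m; effort is the grip in N (None keeps the last); returns when the fingers have stopped.
- manip.hold(seconds).
- planner.ik(position, orientation): joint angles nearest the present ones, or None.
- optics.snapshot(name): name is "side" or "top" or "wrist"; returns the picture (480x640x3 uint8, red, green, blue); there is no depth.
- optics.get_calibration(name): a dict with "intrinsics" (3x3 intrinsics, pixels), "extrinsics" (4x4, takes a point from camera to world coordinates). Camera axes: x right, y down, z forward; pixel columns grow to the right and rows downward; lengths in m; the calibration is good to about 2 mm. A picture is of the moment at which its call begins: read the wrist's pose just before it. get_calibration takes no time and is no camera call; for the wrist camera it gives the pose at the moment of the call.
A pose or a line that the arm cannot do raises manip.PlanningError and nothing moves.
- job.finish_job(): hands the job in; it is judged then, once.
Readings, each from a call of its own:
- manip.get_time(): time.
- manip.get_q(): joint angles.
- manip.get_dq(): joint speeds.
- manip.get_joint_torque(): joint torques, N m.
- manip.get_position(): TCP position.
- manip.get_tool_rot(): TCP orientation.
- manip.get_ft_force(): force on the tool from outside, world axes, zero at the start.
- manip.get_torque(): the same for the moment, N m.
- manip.get_width(): finger opening in m.
- manip.get_gripper_force(): force on a finger pad.
Only numpy, scipy, OpenCV 4.12 (cv2) and the standard library are available. Lean on these libraries where they do the work, as an engineer would, in place of code of your own. Each camera call takes 0.05 s, during which the arm holds its last target. There are 200 camera calls.

TASK

The sleeve pallet has crept outwards, so its hidden tongue no longer lines up with the hole in the press arm. Take the long locking pin with the flat-sided head from the rack, gently feel for the tongue's hole through the slot, use the pin to draw the tongue back into line, and push the pin straight down until it is fully home with its flange on the arm; then let go. Never force the pin, and leave the short ball-headed pin, the ink pots, the ink spatula and the card box where they are.

Things in the scene. Friction and masses are not known exactly. Their poses are not given: they have to be found in the camera images.
- press_arm: Dark steel clamp ending the press arm, bolted down, a stack of three: base cheek, pallet tongue, top cheek. It carries a plywood sleeve pallet (110 x 250 x 12 mm, top 54 mm above the bench, starting 74 to 90 mm out in y at first). Origin on the bench under the axis of the base hole; z up, y outwards along the pallet, x across. Over 40 N between the locking pin and clamp or pallet is too much.
- pin_place (a point): On the axis of the base hole, level with the upper face of the top cheek, 55 mm above the bench (x = y = 0 of press_arm, same axes). Here the pin must finally stand, its flange on the top cheek.
- slot_middle (a point): Centre of the slot in the top cheek, at its upper face, 55 mm above the bench; x = 0, y = +10 mm of press_arm. The slot is 15 mm wide in x and runs from y = -8 to y = +28 mm. The top cheek is 80 x 90 mm, from 43 to 55 mm above the bench; four bolt heads stand 3 mm higher near its corners.
- base_hole (a point): Mouth of the round 14 mm hole in the base cheek, 30 mm above the bench, at x = y = 0 of press_arm; it goes right through to the bench. With the pin through the tongue's hole and moved along the slot to y = 0, the pin can go down here.
- tongue_way (a point): Fixed point of the clamp, x = 0, y = +12 mm, 41.5 mm above the bench: mid of where the tongue's hole may start (y = +4 to +20 mm, not measured). Aluminium tongue, 31.5 to 41.5 mm up, round 14 mm hole. It slides with the pallet along y only, about 3 N friction, and stays where left. A tip off the hole stops on the tongue at 41.5 mm; in the hole it drops to the base cheek at 30 mm.
- lock_pin: The pin to use: steel rod 12 mm thick, 50 mm long below its flange, last 4 mm tapered to 10.5 mm; flange 28 mm wide, 4 mm thick; above it a black flat-sided head 34 (x) x 16 (y) x 40 mm tall, gripped across its 16 mm. Origin on the axis at the flange's underside, z up. About 0.14 kg. Starts upright in the rack, flange on its top, 58 mm up. Fully home in the arm its origin is 55 mm above the bench.
- lock_pin_tip (a point): Tip of the locking pin, on its axis, 50 mm below the flange's underside.
- short_pin: The other pin in the rack, to be left alone: same rod and flange but only 28 mm long, with a round black ball head 28 mm in diameter. Origin on the axis at the underside of the flange.
- pin_rack: Wooden block 60 (x) x 160 (y) x 58 mm, fixed to the bench, with two upright 14 mm holes right through at y = +45 and y = -45 mm. Which pin is in which hole varies. Origin at the centre of its underside.
- ink_jar: White ink jar 68 mm in diameter, 85 mm tall, beyond the clamp; leave alone. Origin at the centre of its underside.
- ink_tub: Blue ink tub 84 mm in diameter, 100 mm tall, beyond the rack; leave alone. Origin at the centre of its underside.
- card_box: Card box with a white lid, 90 x 120 x 35 mm; leave alone. Origin at the centre of its underside.
- ink_spatula: Ink spatula lying flat on the bench to the right of the rack, handle and blade along its x; leave alone.

How it is judged:
By the outcome, as a careful person would: the job done as asked, in the order asked, and still so for the second after the job is handed in, with the robot touching nothing.
It also fails if it takes over 56 s, if anything falls off the work surface, if the arm or the gripper's body presses on something with over 40 N, if the wrist force passes 120 N, or if a joint passes its speed limit or range.

## Working session

There is one attempt and no reset: what is moved stays moved. The work goes in short steps, each a Python script; the robot and the scene stay as the last script left them, time stands still between calls to the robot, and variables do not carry over. Pictures are saved under pics/ and viewed, at most 10 in all, crops included, and the job is handed in when it is done.

```bash
mkdir -p pics
python3 - <<'E'
from cell import manip, planner, optics, job
import cv2,numpy as np
np.set_printoptions(precision=4,suppress=True)
for n in("top","side"):
    cv2.imwrite(f"pics/{n}0.png",optics.snapshot(n)[:,:,::-1]);c=optics.get_calibration(n);print(n,c["intrinsics"],c["extrinsics"])
print(manip.get_time(),manip.get_position(),manip.get_tool_rot())
E
```

```text
top [[559.3439   0.     320.2806]
 [  0.     559.3439 229.1198]
 [  0.       0.       1.    ]] [[ 0.0148 -0.9952  0.0964  0.4893]
 [-0.9998 -0.0136  0.0127 -0.1955]
 [-0.0113 -0.0966 -0.9953  1.0858]
 [ 0.      0.      0.      1.    ]]
side [[439.4925   0.     321.2092]
 [  0.     439.4925 236.8864]
 [  0.       0.       1.    ]] [[ 0.7635 -0.4236  0.4874  0.2699]
 [-0.6458 -0.4945  0.5817 -0.5871]
 [-0.0054 -0.7589 -0.6512  0.5054]
 [ 0.      0.      0.      1.    ]]
0.1 [0.2264 0.6089 0.2385] [[-0.9373  0.3484 -0.0004]
 [ 0.3484  0.9373 -0.0014]
 [-0.0001 -0.0015 -1.    ]]
```

View pics/top0.png

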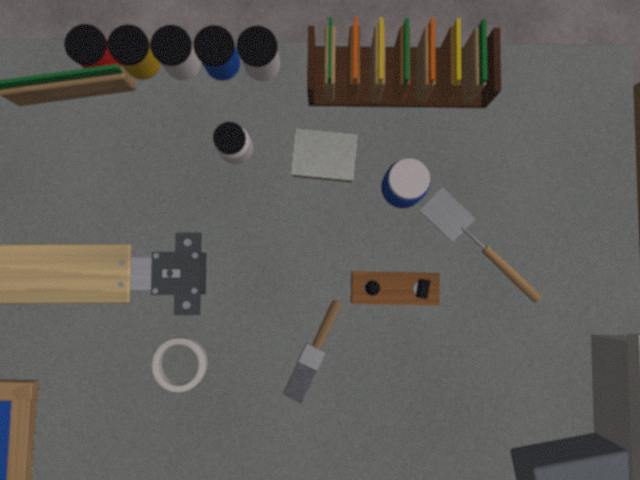

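View pics/side0.png

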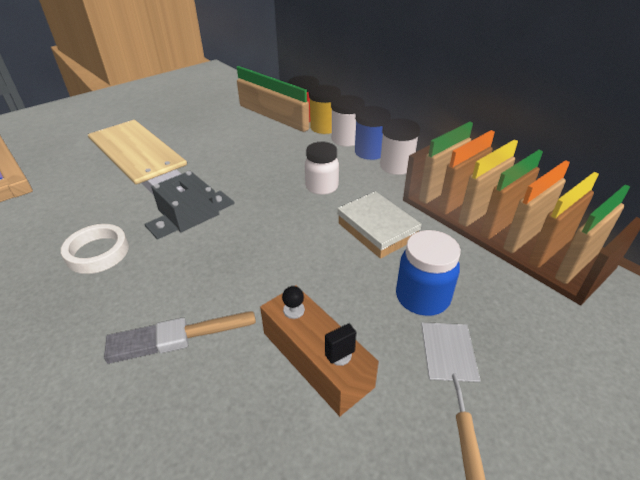

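Top view: the locking pin is in the right-hand rack hole at about (423,289), and the clamp slot is at about (172,273) with the pallet to the left. I'll enlarge both.

```bash
python3 - <<'E'
import cv2,numpy as np
i=cv2.imread("pics/top0.png")
a=cv2.resize(i[225:325,125:225],None,fx=4,fy=4,interpolation=cv2.INTER_CUBIC)
b=cv2.resize(i[240:340,345:445],None,fx=4,fy=4,interpolation=cv2.INTER_CUBIC)
cv2.imwrite("pics/c1.png",np.hstack([a,b]))
E
cat > h.py <<'E'
from cell import manip, planner, optics, job
import cv2,numpy as np
np.set_printoptions(precision=4,suppress=True)
def px(K,E,u,v,z):
    d=E[:3,:3]@np.linalg.solve(K,[u,v,1.]);o=E[:3,3]
    return o+d*(z-o[2])/d[2]
def top(u,v,z):
    c=optics.get_calibration("top");return px(c["intrinsics"],c["extrinsics"],u,v,z)
def R(a): # tool down, closing axis y at angle a from world y ; x axis = (-cos..)
    c,s=np.cos(a),np.sin(a)
    return np.array([[c,-s,0],[s,c,0],[0,0,1]])@np.diag([-1.,1,-1])
E
```

```text
(no output)
```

View pics/c1.png

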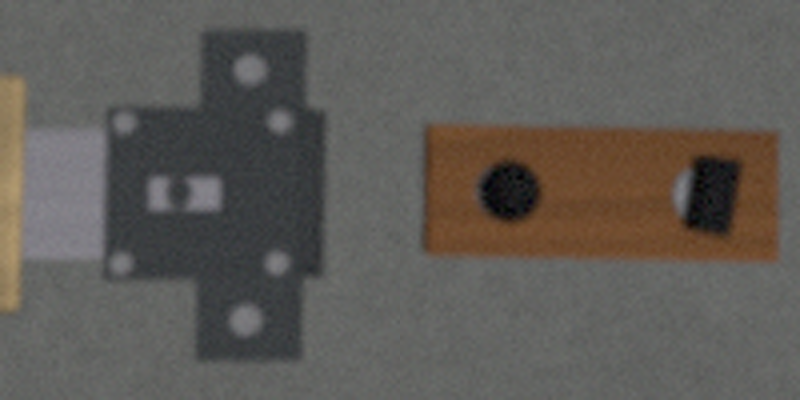

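Run:
```python
from h import *
A=lambda x,y:(125+(x-1.5)/4,225+(y-1.5)/4)
B=lambda x,y:(345+(x-400-1.5)/4,240+(y-1.5)/4)
for p in[(148,194),(222,194),(185,194)]:print("slot",top(*A(*p),.055)[:2])
for p in[(125,122),(281,122),(121,263),(277,263)]:print("bolt",top(*A(*p),.058)[:2])
print("foot",top(*A(250,70),.012)[:2],top(*A(246,320),.012)[:2])
print("tonguehole",top(*A(179,192),.0415)[:2])
for p in[(718,158),(707,234),(714,196)]:print("head",top(*B(*p),.102)[:2])
for p in[(428,125),(778,132),(426,253),(778,259)]:print("rack",top(*B(*p),.058)[:2])
print("ball",top(*B(510,192),.09)[:2])
c=optics.get_calibration("wrist");print(c)
p=manip.get_position();T=manip.get_tool_rot();E=c["extrinsics"];print(T.T@(E[:3,3]-p),T.T@E[:3,:3])
```

```text
slot [0.5036 0.1089]
slot [0.5041 0.0747]
slot [0.5039 0.0918]
bolt [0.5365 0.1201]
bolt [0.5375 0.048 ]
bolt [0.4719 0.1191]
bolt [0.473  0.0474]
foot [0.5646 0.0748] [0.445  0.0722]
tonguehole [0.505  0.0984]
head [ 0.4992 -0.3658]
head [ 0.4662 -0.3609]
head [ 0.4827 -0.364 ]
rack [ 0.5128 -0.2409]
rack [ 0.5119 -0.4008]
rack [ 0.4546 -0.2406]
rack [ 0.4543 -0.4005]
ball [ 0.483 -0.276]
{'intrinsics': array([[354.1455,   0.    , 320.7453],
       [  0.    , 354.1455, 238.3314],
       [  0.    ,   0.    ,   1.    ]]), 'extrinsics': array([[ 0.3469,  0.8915,  0.2914,  0.1523],
       [ 0.9379, -0.3292, -0.1095,  0.6362],
       [-0.0017,  0.3112, -0.9503,  0.3737],
       [ 0.    ,  0.    ,  0.    ,  1.    ]])}
[ 0.0789 -0.0004 -0.1352] [[ 0.0016 -0.9504 -0.3111]
 [ 1.      0.0016  0.0003]
 [ 0.0002 -0.3111  0.9504]]
```

Run:
```python
from h import *
t=manip.get_time()
def go(p,a,n):
    manip.movep(p,R(a))
    c=optics.get_calibration("wrist");im=optics.snapshot("wrist")[:,:,::-1]
    cv2.imwrite(f"pics/w_{n}.png",im);np.savez(f"w_{n}.npz",K=c["intrinsics"],E=c["extrinsics"])
    print(n,manip.get_time(),manip.get_position(),manip.get_q());return im
manip.set_gripper(0.05)
a=go([.504,.090,.20],np.radians(.8),"clamp")
b=go([.483,-.3645,.20],np.radians(-8.4),"pin")
cv2.imwrite("pics/w1.png",np.hstack([a[40:440,120:520],b[40:440,120:520]]))
```

```text
clamp 2.7083 [0.504 0.091 0.2  ] [-0.7613  0.0718  0.524   1.8718 -0.0384  1.2078  1.3614]
pin 4.425 [ 0.4839 -0.3631  0.1998] [-0.2713  0.442   1.1079  1.6715 -0.4108  1.2867  2.3431]
```

View pics/w1.png

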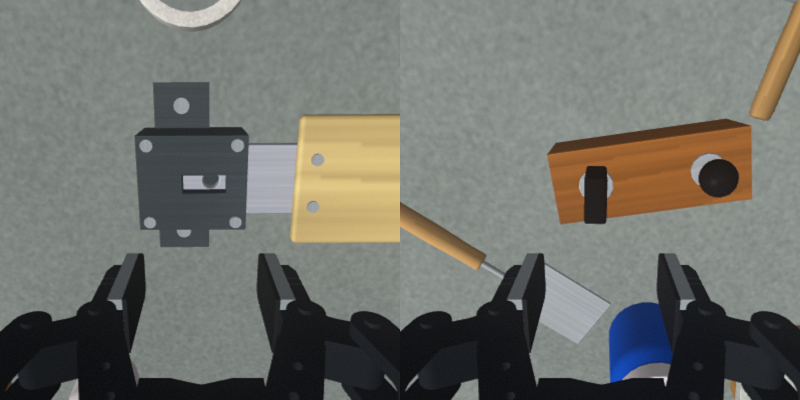

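Left: the slot is at about (182–226, 175–192), with the tongue hole showing at its right part near (211,181). Right: the pin head is at about (596,195) and its sides align with the fingers. I'll enlarge once for sub-millimetre numbers.

Run:
```python
import cv2,numpy as np
a=cv2.imread("pics/w_clamp.png")[200:250,290:360];b=cv2.imread("pics/w_pin.png")[195:270,280:350]
f=lambda i,s:cv2.resize(i,None,fx=s,fy=s,interpolation=cv2.INTER_CUBIC)
o=np.zeros((600,800,3),np.uint8);A=f(a,6);o[:300,:420]=A;Bb=f(cv2.convertScaleAbs(b,alpha=1.5,beta=20),5);o[:375,430:780]=Bb
c=f(cv2.imread("pics/w_clamp.png")[160:285,240:380],2);o[310:560,:280]=c
cv2.imwrite("pics/w2.png",o)
```

```text
(no output)
```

View pics/w2.png

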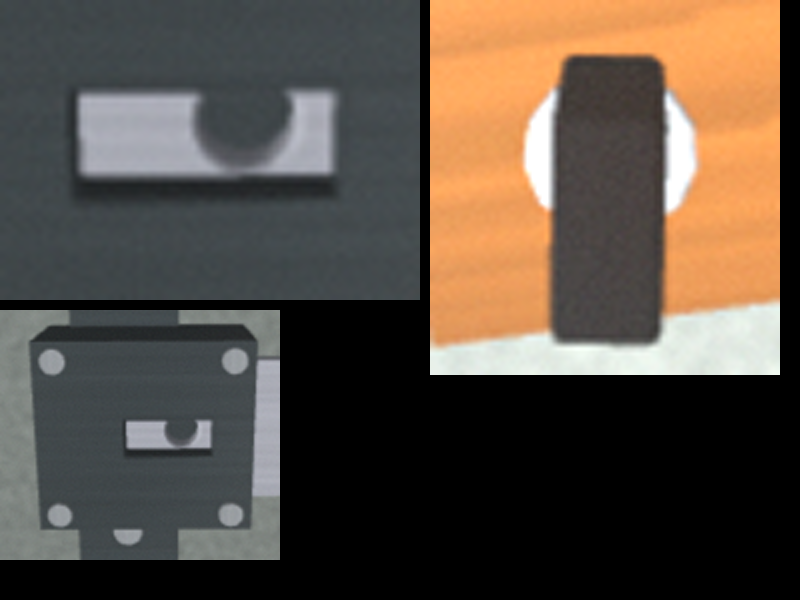

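Run:
```python
from h import *
def w(n,u,v,z):
    d=np.load(f"w_{n}.npz");return px(d["K"],d["E"],u,v,z)
A=lambda x,y:(290+(x-2.5)/6,200+(y-2.5)/6)
B=lambda x,y:(280+(x-432)/5,195+(y-2)/5)
C=lambda x,y:(240+(x-.5)/2,160+(y-310.5)/2)
for p in[(76,142),(336,142),(206,90),(206,195)]:print("slot",w("clamp",*A(*p),.055)[:2])
for p in[(243,123),(194,123),(292,123)]:print("hole",w("clamp",*A(*p),.0415)[:2])
for p in[(51,362),(235,361),(60,515),(231,515)]:print("bolt",w("clamp",*C(*p),.058)[:2])
for p in[(610,233),(555,233),(664,233),(556,123),(663,123),(552,343),(662,343)]:print("head",w("pin",*B(*p),.102)[:2])
```

```text
slot [0.5039 0.0752]
slot [0.5033 0.1108]
slot [0.4963 0.0928]
slot [0.5112 0.0931]
hole [0.5045 0.0984]
hole [0.5046 0.0914]
hole [0.5044 0.1054]
bolt [0.473  0.0463]
bolt [0.4714 0.1185]
bolt [0.5376 0.048 ]
bolt [0.5364 0.12  ]
head [ 0.4827 -0.367 ]
head [ 0.4816 -0.3746]
head [ 0.4837 -0.3596]
head [ 0.466 -0.372]
head [ 0.4681 -0.3576]
head [ 0.4978 -0.3776]
head [ 0.5    -0.3621]
```

Run:
```python
from h import *
a=np.radians(-8.6)
manip.move_l([.4828,-.3655,.115],.08,R(a))
print(manip.get_position(),manip.get_q()[6])
manip.move_l([.4828,-.3655,.076],.06,f_stop=8)
print(manip.get_position(),manip.get_ft_force())
manip.set_gripper(0.0,60)
print("w",manip.get_width(),manip.get_gripper_force(),manip.get_ft_force())
f=manip.move_l([.4828,-.3655,.190],.08)
manip.hold(.2)
print(f,manip.get_position(),manip.get_ft_force(),manip.get_width(),manip.get_time())
c=optics.get_calibration("wrist");cv2.imwrite("pics/g.png",optics.snapshot("wrist")[:,:,::-1]);np.savez("w_g.npz",K=c["intrinsics"],E=c["extrinsics"],p=manip.get_position(),T=manip.get_tool_rot())
i=cv2.imread("pics/g.png")[180:480,180:460];cv2.imwrite("pics/g1.png",cv2.resize(cv2.convertScaleAbs(i,alpha=1.6,beta=20),None,fx=2,fy=2,interpolation=cv2.INTER_CUBIC))
```

```text
[ 0.4831 -0.3658  0.1155] 2.4003045805873895
[ 0.4828 -0.3657  0.0762] [-0.1987 -0.3768  0.0257]
w 0.01515914053805598 58.705430030822754 [ 0.0986 -1.172   2.8359]
False [ 0.4827 -0.3655  0.1897] [ 0.2174  0.1814 -1.7252] 0.015182293656008539 8.6167
```

View pics/g1.png

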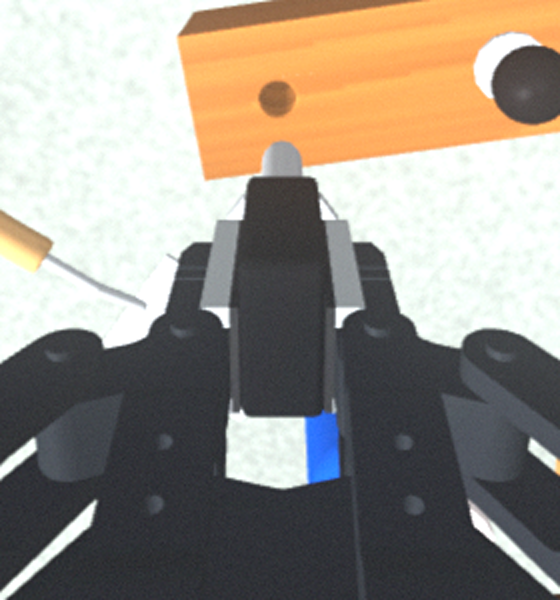

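The picture shows the pin gripped upright. The head's top face is at about (238–325, 262–413), the tip's far edge is at (282,142), and the empty rack hole is at (277,99).

Run:
```python
from h import *
d=np.load("w_g.npz");p,T=d["p"],d["T"]
def t(x,y,dz):
    return T.T@(px(d["K"],d["E"],180+(x-.5)/2,180+(y-.5)/2,p[2]+dz)-p)
for n,x,y,dz in[("top -x edge(+17)",283,262,.026),("top +x edge(-17)",283,413,.026),("L",238,390,.026),("R",325,390,.026),("flangetop face(+17)",283,178,-.014),("tip(+5.2)",282,142,-.068)]:print(n,1e3*t(x,y,dz))
print("rackhole",px(d["K"],d["E"],180+277/2,180+99/2,.058))
```

```text
top -x edge(+17) [ 16.7892  -0.2811 -25.9947]
top +x edge(-17) [-15.182   -0.2146 -26.0048]
L [ -9.9977  -8.5738 -26.0035]
R [ -9.9693   7.5662 -26.0029]
flangetop face(+17) [15.5894 -0.2319 14.0049]
tip(+5.2) [ 4.5347 -0.4513 68.0014]
rackhole [ 0.4834 -0.3678  0.058 ]
```

Run:
```python
from h import *
x,y=.504,.0984
manip.move_l([x,y,.19],.2,R(np.radians(1.)))
manip.move_l([x,y,.135],.08)
manip.hold(.2)
print(manip.get_position(),manip.get_ft_force(),manip.get_time())
f=manip.move_l([x,y,.0975],.02,f_stop=4)
print(f,manip.get_position(),manip.get_ft_force(),manip.get_torque(),manip.get_time())
```

```text
[0.5043 0.0985 0.1354] [ 0.0694 -0.008  -1.597 ] 12.175
True [0.5041 0.0987 0.0983] [ 0.014  -0.3534  5.5209] [ 0.0205  0.0814 -0.0182] 13.8833
```

In the hole: the tip stopped at 30 mm. Next I lift 1.2 mm and draw the tongue inwards until it lightly touches the slot's end (pin at y = -2 mm), which gives a y datum.

Run:
```python
from h import *
p=manip.get_position(); z=.0995
manip.move_l([p[0],p[1],z],.01); manip.hold(.15)
print(manip.get_position(),manip.get_ft_force())
f=manip.move_l([.5044,.0865,z],.012,f_stop=10)
print("draw",f,manip.get_position(),manip.get_ft_force(),manip.get_time())
if not f:
    f=manip.move_l([.5045,.077,z],.008,f_stop=5)
    print("end",f,manip.get_position(),manip.get_ft_force(),manip.get_torque(),manip.get_time())
```

```text
[0.504  0.0988 0.0994] [ 0.2296  1.8796 -1.4856]
draw False [0.5043 0.0864 0.0995] [ 0.1841  1.7242 -1.9873] 15.5333
end True [0.5042 0.0817 0.0993] [ 0.7843  1.8862 -1.0355] [ 0.3587 -0.2693 -0.0206] 16.2833
```

Run:
```python
from h import *
z=.0994
p=manip.get_position()
f=manip.move_l([p[0],p[1]-.004,z],.006,f_stop=6)
print("end",f,manip.get_position(),manip.get_ft_force(),manip.get_torque())
y=manip.get_position()[1]
manip.move_l([.5044,y+.002,z],.01);manip.hold(.15)
print(manip.get_position(),manip.get_ft_force(),manip.get_torque())
f=manip.move_l([.5044,y+.002,.0895],.01,f_stop=5)
print("down",f,manip.get_position(),manip.get_ft_force(),manip.get_torque(),manip.get_time())
```

```text
end True [0.504  0.0816 0.099 ] [ 1.577   1.7233 -0.1616] [ 0.3419 -0.3372 -0.0011]
[0.5042 0.0835 0.0993] [ 0.0398 -0.3875 -1.5938] [ 0.0065 -0.035   0.0221]
down False [0.5045 0.0836 0.0896] [-0.1045 -0.2366 -1.3139] [ 0.0161 -0.0664 -0.0232] 18.3917
```

Free passage into the base hole (tip at about 21.6 mm). I'll continue down until the flange is on the arm.

Run:
```python
from h import *
x,y=.5044,.0836
f=manip.move_l([x,y,.076],.02,f_stop=6)
print(f,manip.get_position(),manip.get_ft_force())
if not f:
    f=manip.move_l([x,y,.0705],.006,f_stop=8)
    print("seat",f,manip.get_position(),manip.get_ft_force(),manip.get_torque(),manip.get_time())
```

```text
False [0.5045 0.0836 0.0761] [-0.8527 -0.0821 -1.3003]
seat True [0.5044 0.0837 0.0734] [-0.9403  0.1373  5.7615] [-0.0513  0.248   0.028 ] 19.775
```

Run:
```python
from h import *
manip.set_gripper(0.045);manip.hold(.2)
p=manip.get_position();print(manip.get_width(),manip.get_ft_force())
manip.move_l([p[0],p[1],.20],.08)
w=optics.snapshot("wrist")[:,:,::-1][100:340,180:460];manip.hold(.3)
s=optics.snapshot("side")[:,:,::-1][120:260,90:260]
cv2.imwrite("pics/f.png",np.hstack([cv2.resize(w,(400,343)),cv2.resize(s,(400,343))]));print(manip.get_position(),manip.get_ft_force(),manip.get_time())
```

```text
0.04485224537368786 [ 0.1289 -0.2271 -0.1216]
[0.5038 0.0835 0.2   ] [-0.6302 -0.4034  0.0579] 22.5083
```

View pics/f.png

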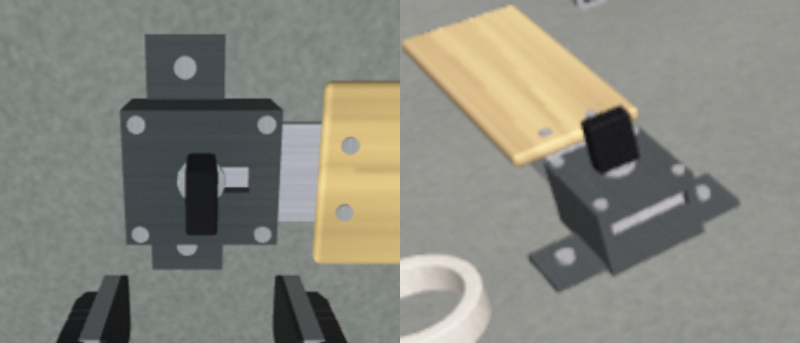

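The pin stands upright with its flange flat on the top cheek (left view about (200,180), right view about (612,150)), and the gripper is clear.

```bash
python3 -c "
from cell import job;print(job.finish_job())"
```

```text
the job is handed in; nothing more can be done
None
```

The long locking pin is fully home in the press arm with the tongue drawn back into line and the pin released; the job was handed in at about 22.5 s of the 56 s, and the hand-in call gave no verdict.

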